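# Lean the blue tile on the empty stand

### The arm

A 6-joint arm with a two-finger parallel gripper is mounted at the origin on the work surface. World frame = base frame: x ahead of the robot, y to its left, z up, the work surface at z = 0. Lengths are in m, angles in rad, forces in N, time in s.
With the tool pointing down it reaches from about 0.35 to 0.925 m from the base axis. Payload 6.4 kg.
Tool frame: the origin (TCP) lies on the centre line of the jaws, within the pads' length; the fingertips stand env.tips_ahead ahead of it and the grasp point (between the pads) lies 5 mm behind it (env.tips_ahead is the distance from the TCP to the fingertips, in m); z points along the fingers, y is the line along which they close (so a half turn about z gives the same grasp; the last joint's range is limited). The gripper opens to 94 mm and grips with 3 to 60 N. Pads are 16 mm wide; open, the fingers measure 119 mm over their backs; the gripper's body (75 mm by 177 mm) begins 78 mm behind the grasp point.
Start: joints at [1.15, 0.245, 1.558, -0, 1.339, -0.174], TCP at [0.159, 0.63, 0.219] pointing down, gripper open.
Joint ranges: [-3.13, 3.13], [-1.02, 2.26], [0.13, 2.54], [-0.95, 4.09], [0.21, 2.88], [-2.74, 2.74]. Speed limits (rad/s): [2.57, 2.57, 3.14, 3.14, 3.14, 3.14].

### API

Orientations are given as a unit quaternion [x, y, z, w].
In Python, from rig import telemetry, eyes, env, trace gives the robot as it stands.
- The arm moves only by the tool move_arm, never from a script. Its argument "deltas" is a list of rows, each an object of numbers: "tx", "ty", "tz": the shift along the tool's x, y, z each as a share of 1000 mm, from -1 to 1; "ax", "ay", "az": the turn, a rotation vector about the tool's x, y, z each as a share of 90 degrees, from -1 to 1; "hand": the gripper's target within -1 to 1 (fully open at 1, half-way at 0, shut at -1). In form: [{"tx": .., "ty": .., "tz": .., "ax": .., "ay": .., "az": .., "hand": ..}, ...]. A call has 1 to 10 rows; each row shifts and turns the commanded pose from where the row before left it, along the tool's axes as they then stand; what a row does not reach is not made up. A row lasts 1/12 s, in which the tool goes at most 41.7 mm and 7.16 degrees, less where a joint would pass 70% of its speed; a pose out of reach is approached as far as the arm can. A call with a number of a shift or a turn outside -1 to 1 is refused whole. A call with a gripper value outside its range is refused whole. The fingers move at their own pace and stop on an object; "newtons" is the grip in N (left out, the last holds). Time passes only in rows, so rows that do not move let the fingers close. It gives the time, the measured TCP pose, the force, the opening and the grip force at its end, in the units of the state.
- telemetry.get_obs(): the state, without advancing time (a new reading comes with each control period).
- eyes.camera(name): name is "side" or "top"; returns a dict with "frame" (400x640x3 uint8, blue, green, red), "camera_matrix" (3x3 intrinsics, pixels), "eye" and "attitude" of the camera in the world. Camera axes: x right, y down, z forward; pixel columns grow to the right and rows downward; lengths in m; the calibration is good to about 2 mm. A picture is of the moment at which its call begins. There is no depth.
- env.hand_in(): hands the job in; it is judged then, once.
Trained networks look in a picture, given as the dict that the camera call returned (one of the last four; its "shot" number tells which), for a name from the list of things; names that differ only in an ending like _2 or _b are one class to them, and where a whole thing is asked for, a point or a joint stands for the part that bears it (a point fixed in the world has none). Each returns a list of dicts, best first, with "score" (0 to 1); they miss things now and then, are a little off and sometimes report something else, mostly with a low value. They report only what shows in the picture. A call takes as long as a camera call.
- trace(picture, target): "mask" (400x640 bool, what is visible of it) and "bbox" ([left, top, right, bottom] in pixels, round what is visible of it).
The state is a dict: "clock": time; "q": joint angles; "joint_velocities": joint speeds; "tau": joint torques, N m; "tcp_pos": TCP position; "tool_rot": TCP orientation; "ft_force": force on the tool from outside, world axes, zero at the start; "wrist_torque": the same for the moment, N m; "grip_width": opening from 0.0 (shut) to 1.0 (fully open); "grip_force": force on a finger pad.
Only numpy, scipy, OpenCV 4.12 (cv2) and the standard library are available. Lean on these libraries where they do the work, as an engineer would, in place of code of your own. Each camera call takes 0.05 s, during which the arm holds its last target. There are 200 camera calls.

### The job

Lift the blue-glazed tile out of the slotted rack and lean it on the empty wooden tile stand: bottom edge on the narrow ledge, centred, back flat against the reclined rest, glazed face outwards. Set it down gently, without dropping it or letting it fall back, and leave the other tiles, the jars, dish and spatula where they are.

Things in the scene. Friction and masses are not known exactly. Their poses are not given: they have to be found in the camera images.
- blue_tile: Terracotta tile with a blue glazed face and a white diamond inlay, about 0.4 kg, standing upright in one of the rack's two slots. 120 mm wide (y), 12 mm thick (x), 140 mm tall (z); origin at the centre of its bottom edge face, x out of its glazed face, z up the tile
- rack: Fixed low plywood rack, 150 x 160 mm, origin at the centre of the underside, with two slots along its y axis at x = -40 and x = +40 mm; slot floor 10 mm above the table, battens up to 38 mm, slot 16 mm wide. Blue tile in one slot, white tile in the other; both glazed faces look to the rack's +x
- empty_stand: Fixed wooden tile stand, base 170 x 150 mm, origin centre of underside, y along its width. Slats form a back rest reclined 30 degrees from vertical, top towards -x, reaching 75 mm up the slope. A ledge 150 mm long, 26 mm deep, square to the rest, sticks out of its foot on the +x side; their corner is at x = 15, z = 45 mm. This one is empty
- empty_stand_seat (a point): Point where the bottom-edge centre (origin) of a 12 mm tile sits when it is centred and flush on the empty stand (x = 20.2, y = 0, z = 48 mm in the stand's frame)
- full_stand: Fixed wooden tile stand, base 170 x 150 mm, origin centre of underside, y along its width. Slats form a back rest reclined 30 degrees from vertical, top towards -x, reaching 75 mm up the slope. A ledge 150 mm long, 26 mm deep, square to the rest, sticks out of its foot on the +x side; their corner is at x = 15, z = 45 mm. This one already carries the green tile: leave alone
- green_tile: Terracotta tile with a green glazed face, leaning on the full stand; leave alone. 120 mm wide (y), 12 mm thick (x), 140 mm tall (z); origin at the centre of its bottom edge face, x out of its glazed face, z up the tile
- white_tile: White tile in the rack's other slot; leave alone. 120 mm wide (y), 12 mm thick (x), 140 mm tall (z); origin at the centre of its bottom edge face, x out of its glazed face, z up the tile
- glaze_jar: Amber jar, 56 mm across, 75 mm tall, origin at the centre of its foot
- slip_jar: Green jar with black lid, 56 mm across, 75 mm tall, origin at the centre of its foot
- paddle: Spatula lying on the table, handle to its -x
- dish: Terracotta dish, 100 mm across, 35 mm tall, origin at the centre of its foot

How it is judged:
At the end, for the whole second after the job is handed in: Blue tile at rest on the empty stand: bottom edge on the ledge (within 12 mm in depth, -8 to +10 mm in height of the seat point), centred within 25 mm, leaning 30 degrees within 6 against the rest, square within 8 degrees, glazed face outwards (x of blue_tile in the frame of empty_stand between 0.0082 and 0.0322 m and y of blue_tile in the frame of empty_stand between -0.025 and 0.025 m and z of blue_tile in the frame of empty_stand between 0.04 and 0.058 m and angle between blue_tile's own x axis and vertical between 0.942 and 1.152 rad and angle between the y axis of blue_tile and the y axis of empty_stand, either way round below 0.14 rad and contact force between blue_tile and empty_stand above 0.5 N and linear speed of blue_tile below 0.02 m/s); the robot touches nothing.
It fails at once if the blue tile falls or tips freely: faster than 0.3 m/s while the fingers do not touch it (contact force between the fingers and blue_tile below 0.05 N and linear speed of blue_tile above 0.3 m/s).
It fails at once if the blue tile is banged on the stand: contact force over 80 N (contact force between blue_tile and empty_stand above 80 N).
It fails at once if the white tile, jars, paddle or dish is displaced by more than 30 mm, or the green tile by more than 20 mm (distance of any of white_tile, glaze_jar, slip_jar, paddle, dish from where it was at the start of the episode above 0.03 m or distance of green_tile from where it was at the start of the episode above 0.02 m).
It also fails if it takes over 43 s, if anything falls off the work surface, if the arm or the gripper's body presses on something with over 40 N, if the wrist force passes 120 N, or if a joint passes its speed limit or range.

## Working session

There is one attempt and no reset: what is moved stays moved. The work goes in short steps, Python scripts to look and compute and a tool call to move; the robot and the scene stay as the last step left them, time stands still between calls to the robot, and variables do not carry over. Pictures are saved under pics/ and viewed, at most 10 in all, crops included, and the job is handed in when it is done.

Besides the shell and the picture viewer there is one more tool, called after "Request:" in YAML: its name, and indented under it one key for each argument. move_arm: Moves the arm, as the interface text tells. Its arguments: {"type":"object","properties":{"deltas":{"type":"array","items":{"type":"object","properties":{"tx":{"type":"number"},"ty":{"type":"number"},"tz":{"type":"number"},"ax":{"type":"number"},"ay":{"type":"number"},"az":{"type":"number"},"hand":{"type":"number"}}}},"newtons":{"type":"number"}},"required":["deltas"]}

```bash
mkdir -p pics; cat > look.py <<'E'
import cv2,numpy as np
from rig import telemetry,eyes,env,trace
E
python3 - <<'E'
from look import *
o=telemetry.get_obs();print(o['clock'],o['tcp_pos'],o['tool_rot'],env.tips_ahead,o['grip_width'])
for n in('side','top'):
    p=eyes.camera(n);cv2.imwrite(f'pics/{n}0.png',p['frame'])
    print(n,p['camera_matrix'],p['eye'],p['attitude'])
    for t in('blue_tile','rack','empty_stand','full_stand','white_tile','green_tile'):
        print(t,[(round(float(d['score']),2),np.round(d['bbox']).tolist()) for d in trace(p,t)[:3]])
E
```

```text
0.0 [0.15854556 0.62977994 0.21837818] [ 1.23090476e-01  9.92395018e-01 -8.86828066e-04 -2.76401662e-04] 0.014 0.9986506994917687
side [[479.56671717   0.         319.05342365]
 [  0.         479.56671717 195.31508498]
 [  0.           0.           1.        ]] [ 0.34789639 -0.6616049   0.67397482] [ 0.88926434 -0.1795886   0.0840923  -0.41217151]
blue_tile [(0.81, [244.0, 82.0, 270.0, 158.0])]
rack [(0.61, [206.0, 121.0, 287.0, 177.0])]
empty_stand [(0.59, [276.0, 280.0, 412.0, 400.0])]
full_stand [(0.69, [241.0, 182.0, 352.0, 278.0])]
white_tile [(0.85, [211.0, 93.0, 241.0, 157.0])]
green_tile [(0.72, [262.0, 153.0, 329.0, 230.0])]
top [[386.14364992   0.         321.40923169]
 [  0.         386.14364992 200.7026526 ]
 [  0.           0.           1.        ]] [0.55391798 0.01760578 1.01245717] [-0.69633993  0.7167271  -0.02930175  0.02354496]
blue_tile [(0.82, [171.0, 208.0, 239.0, 224.0])]
rack [(0.77, [178.0, 200.0, 251.0, 267.0])]
empty_stand [(0.56, [405.0, 198.0, 480.0, 268.0])]
full_stand [(0.66, [301.0, 188.0, 365.0, 260.0])]
white_tile [(0.64, [405.0, 197.0, 480.0, 265.0]), (0.59, [167.0, 242.0, 237.0, 262.0])]
green_tile [(0.94, [309.0, 206.0, 366.0, 245.0])]
```

View pics/side0.png

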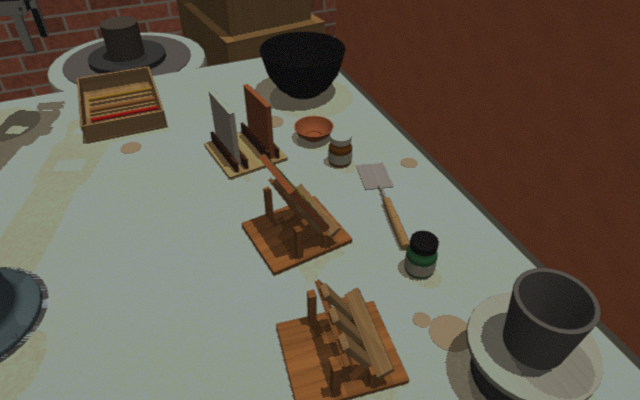

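View pics/top0.png

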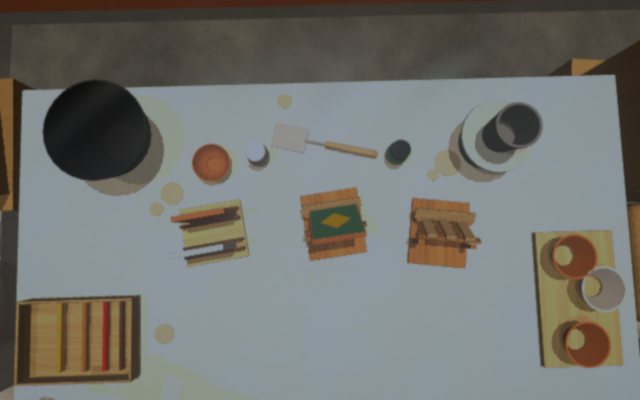

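The blue tile is the outer one in the rack (top px ~(205,214); in the side view its terracotta back shows at ~(258,120)). The empty stand is at top px ~(443,233), with its ledge towards +x. I'll take close crops next.

```bash
python3 - <<'E'
from look import *
s=cv2.imread('pics/side0.png');t=cv2.imread('pics/top0.png')
def c(im,x,y,w,h,k):
    return cv2.convertScaleAbs(cv2.resize(im[y:y+h,x:x+w],(w*k,h*k),interpolation=cv2.INTER_CUBIC),alpha=1.5)
a=np.hstack([c(t,160,195,100,75,4),c(t,395,190,100,75,4)])
b=np.hstack([c(s,200,80,100,100,3),np.zeros((300,80,3),np.uint8),c(s,272,275,140,100,3)])
b=b[:,:800]
cv2.imwrite('pics/crops.png',np.vstack([a,b]))
E
```

```text
(no output)
```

View pics/crops.png

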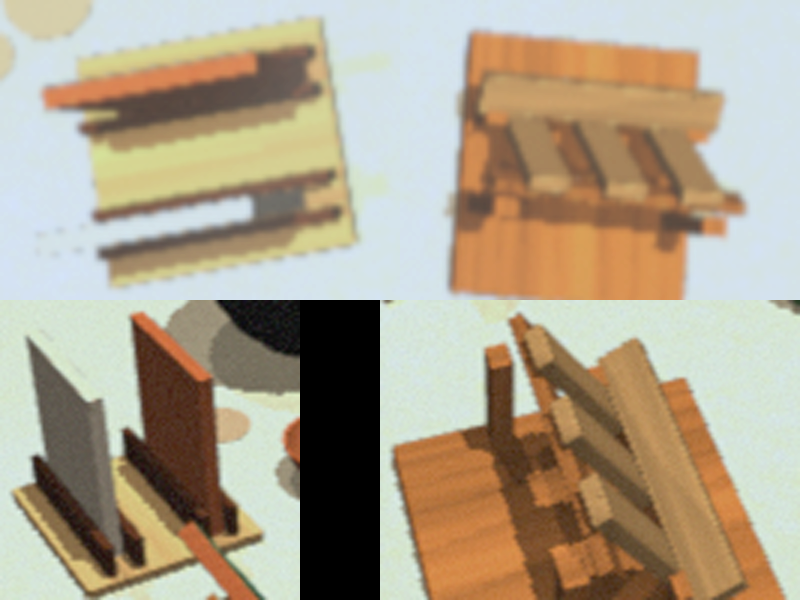

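```bash
cat > cams.py <<'E'
import numpy as np
from scipy.spatial.transform import Rotation as R
K={'side':(479.567,319.053,195.315,[.34789639,-.6616049,.67397482],[.88926434,-.1795886,.0840923,-.41217151]),
'top':(386.144,321.409,200.703,[.55391798,.01760578,1.01245717],[-.69633993,.7167271,-.02930175,.02354496])}
def proj(c,P):
    f,cx,cy,e,q=K[c]; p=R.from_quat(q).inv().apply(np.atleast_2d(P)-e)
    return np.c_[f*p[:,0]/p[:,2]+cx,f*p[:,1]/p[:,2]+cy]
E
python3 - <<'E'
from cams import *
from scipy.optimize import least_squares as ls
def T(u,v,x0,y0,k): return x0+(u+.5)/k-.5,y0+(v+.5)/k-.5
def fit(name,pts,zfree,x0):
    # pts:(cam,px,local xyz)
    def w(p,l): 
        c,s=np.cos(p[2]),np.sin(p[2]); return [p[0]+c*l[0]-s*l[1],p[1]+s*l[0]+c*l[1],l[2]+p[3]*zfree]
    f=lambda p:np.concatenate([proj(c,w(p,l))[0]-px for c,px,l in pts]+[[0.001*p[3]]])
    r=ls(f,x0+[0.01*zfree],x_scale=[.1,.1,.1,.01]); print(name,r.x.round(4),f(r.x).round(1))
rt=lambda u,v:T(u,v,160,195,4)
st=lambda u,v:T(u-400,v,395,190,4)
rs=lambda u,v:T(u,v-300,200,80,3)
ss=lambda u,v:T(u-380,v-300,272,275,3)
a,b=.075,.08
fit('rack',[('top',rt(78,60),(a,b,0)),('top',rt(322,18),(a,-b,0)),('top',rt(355,240),(-a,-b,0)),('top',rt(112,285),(-a,b,0)),
 ('side',rs(12,491),(-a,b,0)),('side',rs(93,588),(-a,-b,0)),('side',rs(262,534),(a,-b,0))],1,[.5,.3,0])
a,b=.085,.075
fit('stand',[('top',st(472,32),(a,b,0)),('top',st(698,52),(a,-b,0)),('top',st(450,292),(-a,b,0)),
 ('side',ss(393,446),(-a,b,0)),('side',ss(687,378),(a,b,0))],1,[.5,-.3,0])
a,b=.006,.06
tp=[('top',rt(42,90),(a,b,.15)),('top',rt(255,54),(a,-b,.15)),('top',rt(257,74),(-a,-b,.15)),('top',rt(46,108),(-a,b,.15))]
sp=[('side',rs(133,317),(-a,b,.15)),('side',rs(206,381),(-a,-b,.15)),('side',rs(213,377),(a,-b,.15))]
fit('tile_top',tp,0,[.5,.3,0]);fit('tile_all',tp+sp,0,[.5,.3,0])
fit('swap',[('top',rt(42,90),(b,a,.15))],0,[.5,.3,0]) if 0 else None
E
```

```text
rack [0.5558 0.2893 0.1476 0.0078] [-0.4 -0.7 -0.5 -0.9  0.6  0.6 -0.2  0.4 -0.1 -0.3 -1.2  1.6  1.1 -0.7
  0. ]
stand [ 0.5382 -0.2934 -0.1277  0.0082] [-0.2 -0.7  0.4 -0.   0.  -0.4 -0.3  0.1 -0.4  0.1  0. ]
tile_top [0.5944 0.2874 0.1357 0.    ] [-0.1 -0.4  0.1 -0.2  0.4  0.1 -0.4  0.4  0. ]
tile_all [0.596  0.2866 0.1479 0.    ] [ 0.3 -0.8  0.3 -1.2  0.7 -0.9  0.1  0.1 -1.1 -1.  -2.3 -0.   0.3 -0.1
  0. ]
```

Request:
move_arm:
  deltas:
    - {"az": 0.075, "hand": 1}
    - {"az": 0.075, "hand": 1}
    - {"az": 0.075, "hand": 1}
    - {"az": 0.075, "hand": 1}
    - {"az": 0.075, "hand": 1}
    - {"az": 0.075, "hand": 1}
    - {"az": 0.075, "hand": 1}
    - {"az": 0.075, "hand": 1}
    - {"az": 0.075, "hand": 1}
    - {"az": 0.075, "hand": 1}
  newtons: 40

```text
invalid input
```

Request:
move_arm:
  deltas:
    - {"tx": -0.0288, "ty": 0.0272, "hand": 1}
    - {"tx": -0.0288, "ty": 0.0272, "hand": 1}
    - {"tx": -0.0288, "ty": 0.0272, "hand": 1}
    - {"tx": -0.0288, "ty": 0.0272, "hand": 1}
    - {"tx": -0.0288, "ty": 0.0272, "hand": 1}
    - {"tx": -0.0288, "ty": 0.0272, "hand": 1}
    - {"tx": -0.0288, "ty": 0.0272, "hand": 1}

```text
invalid input
```

Request:
move_arm:
  deltas:
    - {"tx": -0.0288, "ty": 0.0272, "hand": 1}
    - {"tx": -0.0288, "ty": 0.0272, "hand": 1}
    - {"tx": -0.0288, "ty": 0.0272, "hand": 1}
    - {"tx": -0.0288, "ty": 0.0272, "hand": 1}
    - {"tx": -0.0288, "ty": 0.0272, "hand": 1}
    - {"tx": -0.0288, "ty": 0.0272, "hand": 1}
    - {"tx": -0.0288, "ty": 0.0272, "hand": 1}
    - {"hand": 1}
    - {"hand": 1}

```text
invalid input
```

```bash
cat > plan.py <<'E'
import sys
from look import *
from scipy.spatial.transform import Rotation as R
def to(p,Rt):
    o=telemetry.get_obs();c=R.from_quat(o['tool_rot'])
    print('clock',o['clock'],'tcp',np.round(o['tcp_pos'],4),'q',np.round(o['q'],2),'F',np.round(o['ft_force'],1))
    print('shift tool mm',(c.inv().apply(np.array(p)-o['tcp_pos'])*1000).round(1),'turn share',((c.inv()*Rt).as_rotvec()/(np.pi/2)).round(4),'world rot\n',c.as_matrix().round(3))
def down(yaw):  # tool y along heading yaw, z down
    y=np.array([np.cos(yaw),np.sin(yaw),0]);z=np.array([0,0,-1.]);return R.from_matrix(np.c_[np.cross(y,z),y,z])
E
python3 - <<'E'
from plan import *
to([.595,.287,.122],down(.147))
p=eyes.camera('side');cv2.imwrite('pics/s1.png',cv2.resize(p['frame'][0:200,160:360],(600,600)))
E
```

```text
clock 0.7 tcp [0.1588 0.6303 0.2195] q [ 1.15  0.25  1.56  0.    1.34 -0.17] F [ 0.5 -0.2 -0.4]
shift tool mm [-506.9 -226.4   97.4] turn share [-0.     -0.      0.7493] world rot
 [[-0.97   0.244 -0.   ]
 [ 0.244  0.97  -0.   ]
 [ 0.    -0.    -1.   ]]
```

View pics/s1.png

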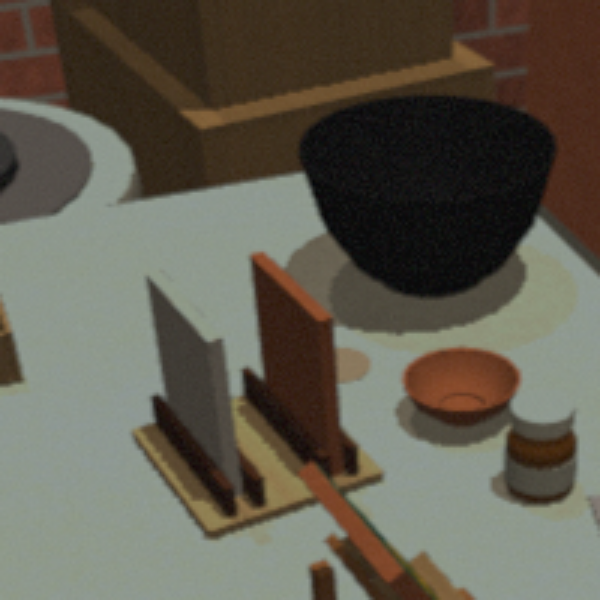

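The arm has not moved: all three calls were refused. Perhaps every row needs all seven fields.

Request:
move_arm:
  deltas:
    - {"tx": 0, "ty": 0, "tz": 0, "ax": 0, "ay": 0, "az": 0.075, "hand": 1}
    - {"tx": 0, "ty": 0, "tz": 0, "ax": 0, "ay": 0, "az": 0.075, "hand": 1}
  newtons: 40

```text
clock: 0.92
tcp_pos: [0.1588, 0.6303, 0.2195]
tool_rot: [0.242, 0.97, 0.0, -0.0]
ft_force: [0.1, -1.1, -0.2]
grip_width: 1.0
grip_force: 0.0
```

Request:
move_arm:
  deltas:
    - {"tx": 0, "ty": 0, "tz": 0, "ax": 0, "ay": 0, "az": 0.075, "hand": 1}
    - {"tx": 0, "ty": 0, "tz": 0, "ax": 0, "ay": 0, "az": 0.075, "hand": 1}
    - {"tx": 0, "ty": 0, "tz": 0, "ax": 0, "ay": 0, "az": 0.075, "hand": 1}
    - {"tx": 0, "ty": 0, "tz": 0, "ax": 0, "ay": 0, "az": 0.075, "hand": 1}
    - {"tx": 0, "ty": 0, "tz": 0, "ax": 0, "ay": 0, "az": 0.075, "hand": 1}
    - {"tx": 0, "ty": 0, "tz": 0, "ax": 0, "ay": 0, "az": 0.075, "hand": 1}
    - {"tx": 0, "ty": 0, "tz": 0, "ax": 0, "ay": 0, "az": 0.075, "hand": 1}
    - {"tx": 0, "ty": 0, "tz": 0, "ax": 0, "ay": 0, "az": 0.075, "hand": 1}

```text
clock: 1.58
tcp_pos: [0.1588, 0.6303, 0.2195]
tool_rot: [0.656, 0.755, 0.0, -0.0]
ft_force: [0.2, -0.0, 0.9]
grip_width: 1.001
grip_force: 0.0
```

Request:
move_arm:
  deltas:
    - {"tx": -0.0288, "ty": 0.0272, "tz": 0, "ax": 0, "ay": 0, "az": 0, "hand": 1}
    - {"tx": -0.0288, "ty": 0.0272, "tz": 0, "ax": 0, "ay": 0, "az": 0, "hand": 1}
    - {"tx": -0.0288, "ty": 0.0272, "tz": 0, "ax": 0, "ay": 0, "az": 0, "hand": 1}
    - {"tx": -0.0288, "ty": 0.0272, "tz": 0, "ax": 0, "ay": 0, "az": 0, "hand": 1}
    - {"tx": -0.0288, "ty": 0.0272, "tz": 0, "ax": 0, "ay": 0, "az": 0, "hand": 1}
    - {"tx": -0.0288, "ty": 0.0272, "tz": 0, "ax": 0, "ay": 0, "az": 0, "hand": 1}
    - {"tx": -0.0288, "ty": 0.0272, "tz": 0, "ax": 0, "ay": 0, "az": 0, "hand": 1}

```text
clock: 2.17
tcp_pos: [0.3777, 0.4572, 0.2197]
tool_rot: [0.654, 0.757, 0.0, 0.0]
ft_force: [0.6, 0.4, 0.4]
grip_width: 0.999
grip_force: 0.0
```

Request:
move_arm:
  deltas:
    - {"tx": -0.0288, "ty": 0.0272, "tz": 0, "ax": 0, "ay": 0, "az": 0, "hand": 1}
    - {"tx": -0.0288, "ty": 0.0272, "tz": 0, "ax": 0, "ay": 0, "az": 0, "hand": 1}
    - {"tx": -0.0288, "ty": 0.0272, "tz": 0, "ax": 0, "ay": 0, "az": 0, "hand": 1}
    - {"tx": -0.0288, "ty": 0.0272, "tz": 0, "ax": 0, "ay": 0, "az": 0, "hand": 1}
    - {"tx": -0.0288, "ty": 0.0272, "tz": 0, "ax": 0, "ay": 0, "az": 0, "hand": 1}
    - {"tx": -0.0288, "ty": 0.0272, "tz": 0, "ax": 0, "ay": 0, "az": 0, "hand": 1}
    - {"tx": 0, "ty": 0, "tz": 0, "ax": 0, "ay": 0, "az": 0, "hand": 1}

```text
clock: 2.75
tcp_pos: [0.5677, 0.3068, 0.2195]
tool_rot: [0.656, 0.755, 0.0, 0.001]
ft_force: [-0.1, 0.8, 0.5]
grip_width: 0.999
grip_force: 0.0
```

```bash
python3 - <<'E'
from plan import *
to([.595,.287,.122],down(.147))
p=eyes.camera('side');a=cv2.resize(p['frame'][0:200,160:360],(400,400))
p=eyes.camera('top');b=cv2.resize(p['frame'][160:300,140:280],(400,400))
cv2.imwrite('pics/s2.png',np.hstack([a,b]))
E
```

```text
clock 2.75 tcp [0.5677 0.3068 0.2195] q [ 0.32  0.23  1.57 -0.    1.33  0.18] F [-0.1  0.8  0.5]
shift tool mm [-23.2  24.1  97.6] turn share [ 0.0013  0.0009 -0.0048] world rot
 [[-0.139  0.99   0.002]
 [ 0.99   0.139 -0.001]
 [-0.001  0.002 -1.   ]]
```

View pics/s2.png

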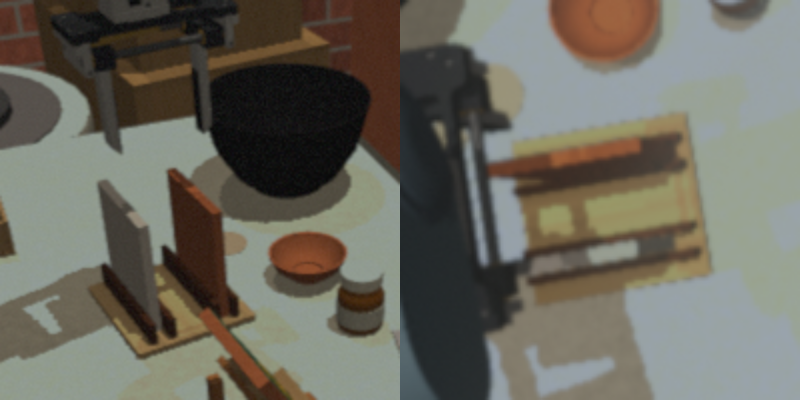

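The fingers stand open and square to the tile. The remaining shift is about 23 mm sideways and 24 mm forwards, and then the descent.

Request:
move_arm:
  deltas:
    - {"tx": -0.023, "ty": 0.024, "tz": 0, "ax": 0, "ay": 0, "az": -0.005, "hand": 1}
    - {"tx": 0, "ty": 0, "tz": 0.025, "ax": 0, "ay": 0, "az": 0, "hand": 1}
    - {"tx": 0, "ty": 0, "tz": 0.025, "ax": 0, "ay": 0, "az": 0, "hand": 1}
    - {"tx": 0, "ty": 0, "tz": 0.025, "ax": 0, "ay": 0, "az": 0, "hand": 1}
    - {"tx": 0, "ty": 0, "tz": 0.022, "ax": 0, "ay": 0, "az": 0, "hand": 1}
    - {"tx": 0, "ty": 0, "tz": 0, "ax": 0, "ay": 0, "az": 0, "hand": 1}
    - {"tx": 0, "ty": 0, "tz": 0, "ax": 0, "ay": 0, "az": 0, "hand": 1}

```text
clock: 3.43
tcp_pos: [0.5883, 0.293, 0.1215]
tool_rot: [0.65, 0.76, -0.001, -0.001]
ft_force: [-0.2, 0.5, 0.6]
grip_width: 1.0
grip_force: 0.0
```

```bash
python3 - <<'E'
from plan import *
to([.595,.287,.122],down(.147))
p=eyes.camera('side');a=cv2.resize(p['frame'][50:190,180:320],(400,400))
p=eyes.camera('top');b=cv2.resize(p['frame'][160:300,140:280],(400,400))
cv2.imwrite('pics/s3.png',np.hstack([a,b]))
E
```

```text
clock 3.4333 tcp [0.5883 0.293  0.1215] q [0.29 0.36 1.6  0.   1.18 0.13] F [-0.2  0.5  0.6]
shift tool mm [-7.   5.7 -0.5] turn share [-0.0018  0.0001  0.0055] world rot
 [[-0.155  0.988 -0.003]
 [ 0.988  0.155 -0.001]
 [-0.    -0.003 -1.   ]]
```

View pics/s3.png

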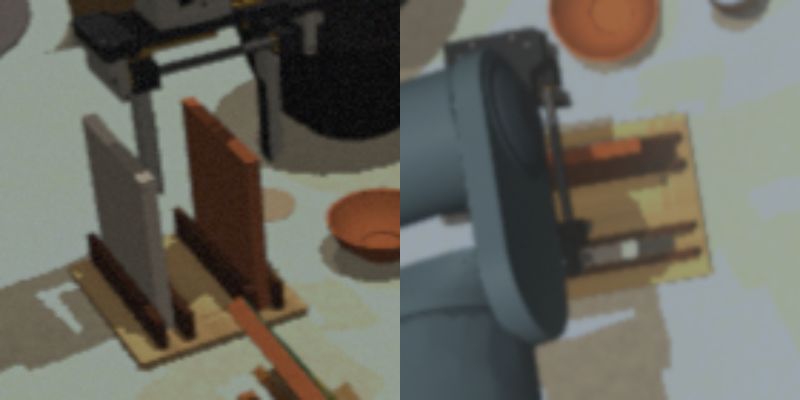

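One finger shows on either side of the blue tile: left finger at ~(150,140), right finger at ~(268,110) in the crop. I'll trim by the 7 mm and 6 mm still missing and close.

Request:
move_arm:
  deltas:
    - {"tx": -0.007, "ty": 0.006, "tz": 0, "ax": 0, "ay": 0, "az": 0.005, "hand": 1}
    - {"tx": 0, "ty": 0, "tz": 0, "ax": 0, "ay": 0, "az": 0, "hand": 0}
    - {"tx": 0, "ty": 0, "tz": 0, "ax": 0, "ay": 0, "az": 0, "hand": -1}
    - {"tx": 0, "ty": 0, "tz": 0, "ax": 0, "ay": 0, "az": 0, "hand": -1}
    - {"tx": 0, "ty": 0, "tz": 0, "ax": 0, "ay": 0, "az": 0, "hand": -1}
    - {"tx": 0, "ty": 0, "tz": 0, "ax": 0, "ay": 0, "az": 0, "hand": -1}
    - {"tx": 0, "ty": 0, "tz": 0, "ax": 0, "ay": 0, "az": 0, "hand": -1}
    - {"tx": 0, "ty": 0, "tz": 0, "ax": 0, "ay": 0, "az": 0, "hand": -1}
    - {"tx": 0, "ty": 0, "tz": 0, "ax": 0, "ay": 0, "az": 0, "hand": -1}
    - {"tx": 0, "ty": 0, "tz": 0, "ax": 0, "ay": 0, "az": 0, "hand": -1}
  newtons: 40

```text
clock: 4.37
tcp_pos: [0.5971, 0.2861, 0.1224]
tool_rot: [0.654, 0.757, -0.0, -0.0]
ft_force: [1.3, 0.5, -0.1]
grip_width: 0.397
grip_force: 0.0
```

Request:
move_arm:
  deltas:
    - {"tx": 0, "ty": 0, "tz": 0, "ax": 0, "ay": 0, "az": 0, "hand": -1}
    - {"tx": 0, "ty": 0, "tz": 0, "ax": 0, "ay": 0, "az": 0, "hand": -1}
    - {"tx": 0, "ty": 0, "tz": 0, "ax": 0, "ay": 0, "az": 0, "hand": -1}
    - {"tx": 0, "ty": 0, "tz": 0, "ax": 0, "ay": 0, "az": 0, "hand": -1}

```text
clock: 4.7
tcp_pos: [0.5968, 0.286, 0.1223]
tool_rot: [0.654, 0.757, -0.0, -0.0]
ft_force: [-1.4, -0.2, 9.1]
grip_width: 0.124
grip_force: 40.0
```

```bash
python3 - <<'E'
from plan import *
to([.595,.287,.122],down(.147))
E
```

```text
clock 4.7 tcp [0.5968 0.286  0.1223] q [0.28 0.37 1.59 0.   1.18 0.13] F [-1.4 -0.2  9.1]
shift tool mm [ 1.2 -1.6  0.3] turn share [-0.0007  0.     -0.0007] world rot
 [[-0.145  0.989 -0.001]
 [ 0.989  0.145 -0.   ]
 [-0.    -0.001 -1.   ]]
```

Gripped: width 11.7 mm, 40 N. Lifting next.

Request:
move_arm:
  deltas:
    - {"tx": 0, "ty": 0, "tz": -0.006, "ax": 0, "ay": 0, "az": 0, "hand": -1}
    - {"tx": 0, "ty": 0, "tz": -0.012, "ax": 0, "ay": 0, "az": 0, "hand": -1}
    - {"tx": 0, "ty": 0, "tz": -0.02, "ax": 0, "ay": 0, "az": 0, "hand": -1}
    - {"tx": 0, "ty": 0, "tz": -0.025, "ax": 0, "ay": 0, "az": 0, "hand": -1}
    - {"tx": 0, "ty": 0, "tz": -0.03, "ax": 0, "ay": 0, "az": 0, "hand": -1}
    - {"tx": 0, "ty": 0, "tz": -0.03, "ax": 0, "ay": 0, "az": 0, "hand": -1}
    - {"tx": 0, "ty": 0, "tz": -0.03, "ax": 0, "ay": 0, "az": 0, "hand": -1}
    - {"tx": 0, "ty": 0, "tz": -0.03, "ax": 0, "ay": 0, "az": 0, "hand": -1}
    - {"tx": 0, "ty": 0, "tz": -0.03, "ax": 0, "ay": 0, "az": 0, "hand": -1}
    - {"tx": 0, "ty": 0, "tz": -0.01, "ax": 0, "ay": 0, "az": 0, "hand": -1}

```text
clock: 5.53
tcp_pos: [0.5985, 0.2865, 0.3522]
tool_rot: [0.654, 0.757, 0.004, 0.002]
ft_force: [-0.1, -0.6, -3.3]
grip_width: 0.125
grip_force: 40.0
```

```bash
cat >> plan.py <<'E'
S=R.from_euler('z',-.1277)
TL=S*R.from_euler('y',-30,degrees=True)  # tile rotation in world on the stand
M=TL.as_matrix(); RT=R.from_matrix(np.c_[M[:,1],M[:,0],-M[:,2]])
seat=np.array([.5382,-.2934,0])+S.apply([.0202,0,.048])
def tcp(off_x,off_z,L=.1123): return seat+M[:,0]*off_x+M[:,2]*(L+off_z)
E
python3 - <<'E'
from plan import *
print(seat,tcp(0,0),M.round(3))
p=tcp(.02,.1);print(p)
o=telemetry.get_obs();to([p[0],p[1],o['tcp_pos'][2]],RT)
p=eyes.camera('side');cv2.imwrite('pics/s4.png',p['frame'])
E
```

```text
[ 0.55823552 -0.29597253  0.048     ] [ 0.50254273 -0.28882165  0.14525465] [[ 0.859  0.127 -0.496]
 [-0.11   0.992  0.064]
 [ 0.5    0.     0.866]]
[ 0.47012933 -0.28465981  0.24185719]
clock 5.5333 tcp [0.5985 0.2865 0.3522] q [0.28 0.2  1.37 0.   1.56 0.13] F [-0.1 -0.6 -3.3]
shift tool mm [-546.4 -210.1   -2.6] turn share [-0.3256 -0.0471  0.1697] world rot
 [[-0.145  0.989  0.009]
 [ 0.989  0.145  0.003]
 [ 0.001  0.009 -1.   ]]
```

View pics/s4.png

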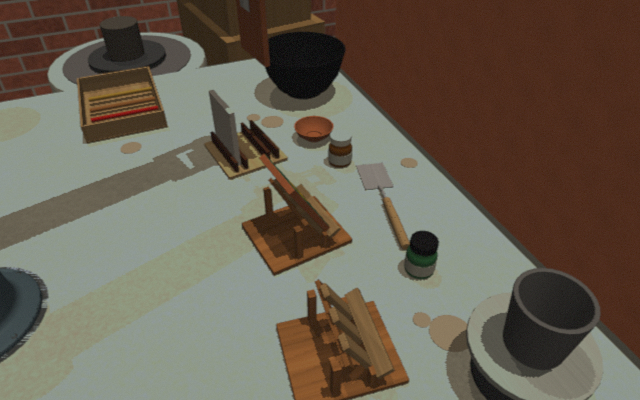

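Tile lifted clear: its bottom shows at ~(255,60), with the rack and white tile undisturbed. Now the traverse.

Request:
move_arm:
  deltas:
    - {"tx": -0.014, "ty": -0.005, "tz": 0, "ax": 0, "ay": 0, "az": 0, "hand": -1}
    - {"tx": -0.028, "ty": -0.011, "tz": 0, "ax": 0, "ay": 0, "az": 0, "hand": -1}
    - {"tx": -0.028, "ty": -0.011, "tz": 0, "ax": 0, "ay": 0, "az": 0, "hand": -1}
    - {"tx": -0.028, "ty": -0.011, "tz": 0, "ax": 0, "ay": 0, "az": 0, "hand": -1}
    - {"tx": -0.028, "ty": -0.011, "tz": 0, "ax": 0, "ay": 0, "az": 0, "hand": -1}
    - {"tx": -0.028, "ty": -0.011, "tz": 0, "ax": 0, "ay": 0, "az": 0, "hand": -1}
    - {"tx": -0.028, "ty": -0.011, "tz": 0, "ax": 0, "ay": 0, "az": 0, "hand": -1}
    - {"tx": -0.028, "ty": -0.011, "tz": 0, "ax": 0, "ay": 0, "az": 0, "hand": -1}
    - {"tx": -0.028, "ty": -0.011, "tz": 0, "ax": 0, "ay": 0, "az": 0, "hand": -1}
    - {"tx": -0.028, "ty": -0.011, "tz": 0, "ax": 0, "ay": 0, "az": 0, "hand": -1}

```text
clock: 6.42
tcp_pos: [0.5308, 0.0061, 0.3422]
tool_rot: [0.654, 0.757, -0.001, -0.002]
ft_force: [0.0, 0.2, -4.3]
grip_width: 0.128
grip_force: 40.0
```

Request:
move_arm:
  deltas:
    - {"tx": -0.028, "ty": -0.011, "tz": 0, "ax": 0, "ay": 0, "az": 0, "hand": -1}
    - {"tx": -0.028, "ty": -0.011, "tz": 0, "ax": 0, "ay": 0, "az": 0, "hand": -1}
    - {"tx": -0.028, "ty": -0.011, "tz": 0, "ax": 0, "ay": 0, "az": 0, "hand": -1}
    - {"tx": -0.028, "ty": -0.011, "tz": 0, "ax": 0, "ay": 0, "az": 0, "hand": -1}
    - {"tx": -0.028, "ty": -0.011, "tz": 0, "ax": 0, "ay": 0, "az": 0, "hand": -1}
    - {"tx": -0.028, "ty": -0.011, "tz": 0, "ax": 0, "ay": 0, "az": 0, "hand": -1}
    - {"tx": -0.028, "ty": -0.011, "tz": 0, "ax": 0, "ay": 0, "az": 0, "hand": -1}
    - {"tx": -0.028, "ty": -0.011, "tz": 0, "ax": 0, "ay": 0, "az": 0, "hand": -1}
    - {"tx": -0.014, "ty": -0.005, "tz": 0, "ax": 0, "ay": 0, "az": 0, "hand": -1}

```text
clock: 7.17
tcp_pos: [0.4729, -0.2438, 0.3421]
tool_rot: [0.655, 0.756, -0.001, -0.002]
ft_force: [0.6, -0.8, -3.5]
grip_width: 0.125
grip_force: 40.0
```

Request:
move_arm:
  deltas:
    - {"tx": 0, "ty": 0, "tz": 0, "ax": -0.041, "ay": -0.006, "az": 0.021, "hand": -1}
    - {"tx": 0, "ty": 0, "tz": 0, "ax": -0.041, "ay": -0.006, "az": 0.021, "hand": -1}
    - {"tx": 0, "ty": 0, "tz": 0, "ax": -0.041, "ay": -0.006, "az": 0.021, "hand": -1}
    - {"tx": 0, "ty": 0, "tz": 0, "ax": -0.041, "ay": -0.006, "az": 0.021, "hand": -1}
    - {"tx": 0, "ty": 0, "tz": 0, "ax": -0.041, "ay": -0.006, "az": 0.021, "hand": -1}
    - {"tx": 0, "ty": 0, "tz": 0, "ax": -0.041, "ay": -0.006, "az": 0.021, "hand": -1}
    - {"tx": 0, "ty": 0, "tz": 0, "ax": -0.041, "ay": -0.006, "az": 0.021, "hand": -1}
    - {"tx": 0, "ty": 0, "tz": 0, "ax": -0.041, "ay": -0.006, "az": 0.021, "hand": -1}
    - {"tx": 0, "ty": 0, "tz": 0, "ax": 0, "ay": 0, "az": 0, "hand": -1}

```text
clock: 7.92
tcp_pos: [0.4727, -0.2401, 0.3403]
tool_rot: [0.726, 0.639, 0.167, 0.191]
ft_force: [-0.6, 0.9, -4.5]
grip_width: 0.123
grip_force: 40.0
```

```bash
python3 - <<'E'
from plan import *
to(tcp(.01,.1),RT)
E
```

```text
clock 7.9167 tcp [ 0.4727 -0.2401  0.3403] q [-0.86 -0.42  2.03  0.36  1.17 -0.81] F [-0.6  0.9 -4.5]
shift tool mm [-44.4 -55.7  87.4] turn share [-0.0065  0.0006  0.0005] world rot
 [[ 0.127  0.864  0.487]
 [ 0.992 -0.11  -0.063]
 [-0.001  0.491 -0.871]]
```

Request:
move_arm:
  deltas:
    - {"tx": -0.015, "ty": -0.018, "tz": 0, "ax": -0.0065, "ay": 0, "az": 0, "hand": -1}
    - {"tx": -0.015, "ty": -0.018, "tz": 0.01, "ax": 0, "ay": 0, "az": 0, "hand": -1}
    - {"tx": -0.014, "ty": -0.018, "tz": 0.02, "ax": 0, "ay": 0, "az": 0, "hand": -1}
    - {"tx": 0, "ty": 0, "tz": 0.025, "ax": 0, "ay": 0, "az": 0, "hand": -1}
    - {"tx": 0, "ty": 0, "tz": 0.025, "ax": 0, "ay": 0, "az": 0, "hand": -1}
    - {"tx": 0, "ty": 0, "tz": 0.02, "ax": 0, "ay": 0, "az": 0, "hand": -1}
    - {"tx": 0, "ty": 0, "tz": 0.015, "ax": 0, "ay": 0, "az": 0, "hand": -1}
    - {"tx": 0, "ty": 0, "tz": 0, "ax": 0, "ay": 0, "az": 0, "hand": -1}
    - {"tx": 0, "ty": 0, "tz": 0, "ax": 0, "ay": 0, "az": 0, "hand": -1}

```text
clock: 8.67
tcp_pos: [0.4803, -0.286, 0.217]
tool_rot: [0.724, 0.639, 0.171, 0.195]
ft_force: [0.5, 0.9, -3.2]
grip_width: 0.124
grip_force: 40.0
```

```bash
python3 - <<'E'
from plan import *
to(tcp(0.003,.01),RT)
p=eyes.camera('side');a=cv2.resize(p['frame'][200:400,240:440],(400,400))
p=eyes.camera('top');b=cv2.resize(p['frame'][160:300,370:510],(400,400))
cv2.imwrite('pics/s5.png',np.hstack([a,b]))
E
```

```text
clock 8.6667 tcp [ 0.4803 -0.286   0.217 ] q [-0.92 -0.23  2.11  0.46  0.93 -1.01] F [ 0.5  0.9 -3.2]
shift tool mm [  0.1 -13.5  63.3] turn share [0.0008 0.0001 0.0027] world rot
 [[ 0.124  0.859  0.497]
 [ 0.992 -0.106 -0.064]
 [-0.002  0.501 -0.865]]
```

View pics/s5.png

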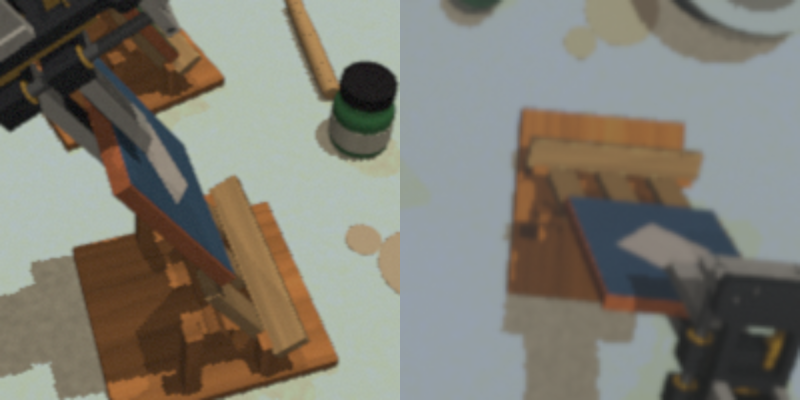

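The tile is above the stand, glazed face outwards and parallel to the ledge. I'll check where its bottom edge really is: top crop corners (570,197) and (715,212), side crop corner (112,195).

```bash
python3 - <<'E'
from plan import *
from cams import proj
o=telemetry.get_obs();C=R.from_quat(o['tool_rot']).as_matrix();t=C[:,0:1]
zt,xt,yt=-C[:,2],C[:,1],C[:,0]
b=o['tcp_pos']-zt*.1123
for n,P in dict(bL=b+xt*.006+yt*.06,bR=b+xt*.006-yt*.06,topL=b+xt*.006+yt*.06+zt*.14,topLback=b-xt*.006+yt*.06+zt*.14,bRback=b-xt*.006-yt*.06).items():
    a=proj('top',P)[0];s=proj('side',P)[0]
    print(n,'topcrop',((a+.5-[370,160])*400/140+[400,0]).round(),'sidecrop',((s+.5-[240,200])*2).round())
so=np.array([.5382,-.2934,0])
for n,l in dict(ledgeL=[.015+.026*.866,.075,.045+.013],ledgeR=[.015+.026*.866,-.075,.058],restTopL=[.015-.0375,.06,.11]).items():
    P=so+S.apply(l);a=proj('top',P)[0];s=proj('side',P)[0]
    print(n,'topcrop',((a+.5-[370,160])*400/140+[400,0]).round(),'sidecrop',((s+.5-[240,200])*2).round())
E
```

```text
bL topcrop [570. 196.] sidecrop [186. 146.]
bR topcrop [719. 211.] sidecrop [239. 281.]
topL topcrop [612. 298.] sidecrop [85. 44.]
topLback topcrop [608. 312.] sidecrop [69. 54.]
bRback topcrop [715. 224.] sidecrop [224. 290.]
ledgeL topcrop [532. 156.] sidecrop [218. 177.]
ledgeR topcrop [704. 174.] sidecrop [285. 342.]
restTopL topcrop [561. 229.] sidecrop [151. 165.]
```

```bash
python3 - <<'E'
from plan import *
from cams import proj
so=np.array([.5382,-.2934,0])
u=np.array([.866,0,.5]);c0=np.array([.015,0,.045]);v=np.array([-.5,0,.866]);Y=np.array([0,1,0])
lines=[[c0+Y*s*.075+u*.026*a for s in(1,-1)] for a in (0,1)]
lines+=[[c0+u*.026+v*-.01+Y*s*.075 for s in(1,-1)],[c0+v*.075+Y*s*.06 for s in(1,-1)],[np.array([.085,.075,.008]),np.array([.085,-.075,.008])],[np.array([-.085,.075,.008]),np.array([.085,.075,.008])]]
col=[(0,0,255),(0,255,0),(255,0,0),(255,255,0),(255,0,255),(255,0,255)]
out=[]
for n,x,y,w in(('side',285,275,110),('top',400,190,90)):
    im=cv2.imread(f'pics/{n}0.png')[y:y+w,x:x+w];k=400/w
    im=cv2.convertScaleAbs(cv2.resize(im,(400,400),interpolation=cv2.INTER_CUBIC),alpha=1.5);
    im0=im.copy()
    for L,c in zip(lines,col):
        a=((proj(n,so+S.apply(np.array(L)))+.5-[x,y])*k).round().astype(int)
        cv2.line(im,tuple(map(int,a[0])),tuple(map(int,a[1])),c,1)
    out.append(im)
cv2.imwrite('pics/ov.png',np.hstack(out))
E
```

```text
(no output)
```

View pics/ov.png

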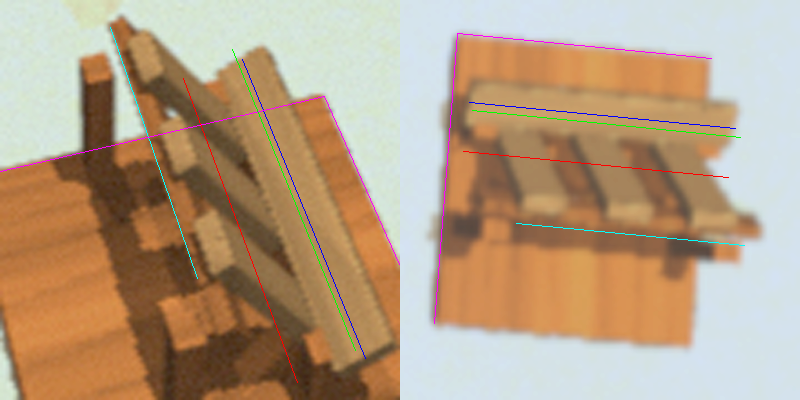

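The base outline fits, but the ledge and slats show further towards +x than drawn. I'll triangulate the ledge corners and slat tops directly.

```bash
python3 - <<'E'
from plan import *
from cams import proj
from scipy.optimize import least_squares as ls
so=np.array([.5382,-.2934,0])
f={'Lout':((470,80),(265,47)),'Lin':((468,108),(220,72)),'Rout':((738,105),(393,342)),'Rin':((733,130),(345,370)),
'slatMtopfront':((628,190),(192,122)),'slatL_topend':((525,205),(130,40)),'slatR_topend':((695,222),(200,225)),
'baseFL':((457,34),(325,96))}
for n,(t,s) in f.items():
    a=np.array([400,190])+(np.array(t)-[400,0])*90/400-.5; b=np.array([285,275])+np.array(s)*110/400-.5
    r=ls(lambda p:np.r_[proj('top',p)[0]-a,proj('side',p)[0]-b],[.55,-.3,.05])
    print(n,(S.inv().apply(r.x-so)*1000).round(1),'res',r.fun.round(1))
E
```

```text
Lout [54.1 76.3 52.4] res [-0.1  0.2  0.1 -0. ]
Lin [34.6 75.  43.2] res [-0.6  1.8  1.2 -0.1]
Rout [ 54.4 -74.   53.9] res [-0.1  0.4  0.2 -0. ]
Rin [ 36.5 -75.   43.9] res [-0.7  2.   1.2 -0.2]
slatMtopfront [ -3.1   4.3 111.8] res [-0.5  1.4  0.9 -0.1]
slatL_topend [-14.5  55.2 105. ] res [-0.2  0.7  0.5 -0. ]
slatR_topend [-13.3 -35.6 104. ] res [-0.1  0.2  0.1 -0. ]
baseFL [85.3 74.9  7.7] res [ 0.1 -0.3 -0.2  0. ]
```

Measured evidence puts the ledge and rest about 16 mm further towards +x of the base centre. I'll approach for that, stay clear of the rest, and let touch decide the rest of the way.

Request:
move_arm:
  deltas:
    - {"tx": 0, "ty": 0.004, "tz": 0.01, "ax": 0, "ay": 0, "az": 0.003, "hand": -1}
    - {"tx": 0, "ty": 0, "tz": 0.015, "ax": 0, "ay": 0, "az": 0, "hand": -1}
    - {"tx": 0, "ty": 0, "tz": 0.015, "ax": 0, "ay": 0, "az": 0, "hand": -1}
    - {"tx": 0, "ty": 0, "tz": 0.01, "ax": 0, "ay": 0, "az": 0, "hand": -1}
    - {"tx": 0, "ty": 0, "tz": 0.008, "ax": 0, "ay": 0, "az": 0, "hand": -1}
    - {"tx": 0, "ty": 0, "tz": 0.005, "ax": 0, "ay": 0, "az": 0, "hand": -1}
    - {"tx": 0, "ty": 0, "tz": 0, "ax": 0, "ay": 0, "az": 0, "hand": -1}
    - {"tx": 0, "ty": 0, "tz": 0, "ax": 0, "ay": 0, "az": 0, "hand": -1}
  newtons: 25

```text
clock: 9.43
tcp_pos: [0.5162, -0.2918, 0.1673]
tool_rot: [0.725, 0.637, 0.172, 0.198]
ft_force: [0.8, 0.5, -2.8]
grip_width: 0.125
grip_force: 25.0
```

```bash
cat >> plan.py <<'E'
def off():
    o=telemetry.get_obs();d=np.array(o['tcp_pos'])-tcp(0,0)
    print('off x,y,z mm',(M.T@d*1000).round(1),'F tile axes',(M.T@np.array(o['ft_force'])).round(1),o['clock'],'turn',((R.from_quat(o['tool_rot']).inv()*RT).as_rotvec()*57.3).round(1),'w',round(o['grip_width']*94,1))
E
python3 - <<'E'
from plan import *
off()
# edge fit of ledge/rest shift: compare frame gradient along model lines for a range of d (stand x)
from cams import proj
so=np.array([.5382,-.2934,0]);u=np.array([.866,0,.5]);v=np.array([-.5,0,.866])
g={}
for n in('side','top'):
    im=cv2.GaussianBlur(cv2.cvtColor(cv2.imread(f'pics/{n}0.png'),cv2.COLOR_BGR2GRAY),(0,0),.8).astype(np.float32)
    g[n]=np.hypot(cv2.Sobel(im,5,1,0),cv2.Sobel(im,5,0,1))
for t in(0,.006,.008,.01,.012):
  print(t,end=' ')
  for n in g:
    s=[]
    for d in range(-4,25,2):
        c=np.array([.015+d/1000+.026*.866+t*.5,0,.058-t*.866])
        P=so+S.apply(c+np.linspace(-.07,.07,60)[:,None]*[0,1,0])
        p=proj(n,P).astype(np.float32);s.append(int(cv2.remap(g[n],p[None,:,0],p[None,:,1],1).mean()))
    print(n,s,end=' ')
  print()
E
```

```text
off x,y,z mm [23.1 -1.2 12.1] F tile axes [-0.8  0.6 -2.8] 9.4333 turn [ 0.3  0.2 -0. ] w 11.8
0 side [24, 21, 11, 13, 13, 10, 8, 13, 14, 46, 54, 41, 23, 14, 14] top [36, 27, 19, 11, 9, 9, 10, 13, 19, 28, 28, 24, 27, 27, 19] 
0.006 side [21, 10, 10, 10, 8, 6, 10, 11, 32, 55, 41, 29, 16, 14, 15] top [23, 15, 9, 8, 8, 10, 14, 22, 29, 26, 24, 28, 25, 17, 14] 
0.008 side [18, 8, 10, 9, 8, 7, 11, 12, 41, 52, 39, 25, 15, 14, 16] top [19, 11, 8, 7, 8, 11, 17, 26, 28, 24, 25, 27, 21, 15, 13] 
0.01 side [15, 7, 10, 9, 7, 8, 12, 15, 48, 47, 36, 22, 14, 14, 19] top [15, 9, 7, 8, 9, 13, 20, 28, 26, 23, 26, 25, 18, 14, 13] 
0.012 side [12, 8, 10, 9, 7, 9, 13, 22, 52, 42, 33, 19, 14, 14, 23] top [12, 8, 7, 8, 10, 16, 25, 28, 25, 24, 27, 22, 16, 13, 12]
```

Request:
move_arm:
  deltas:
    - {"tx": 0, "ty": -0.003, "tz": 0.002, "ax": 0, "ay": 0, "az": 0, "hand": -1}
    - {"tx": 0, "ty": -0.002, "tz": 0.002, "ax": 0, "ay": 0, "az": 0, "hand": -1}
    - {"tx": 0, "ty": 0, "tz": 0.002, "ax": 0, "ay": 0, "az": 0, "hand": -1}
    - {"tx": 0, "ty": 0, "tz": 0.002, "ax": 0, "ay": 0, "az": 0, "hand": -1}
    - {"tx": 0, "ty": 0, "tz": 0.002, "ax": 0, "ay": 0, "az": 0, "hand": -1}
    - {"tx": 0, "ty": 0, "tz": 0.002, "ax": 0, "ay": 0, "az": 0, "hand": -1}
    - {"tx": 0, "ty": 0, "tz": 0, "ax": 0, "ay": 0, "az": 0, "hand": -1}

```text
clock: 10.02
tcp_pos: [0.5179, -0.2918, 0.1536]
tool_rot: [0.725, 0.637, 0.172, 0.197]
ft_force: [-0.3, 0.5, -3.2]
grip_width: 0.127
grip_force: 25.0
```

```bash
python3 -c "
from plan import *
off()"
```

```text
off x,y,z mm [17.7 -1.  -0.6] F tile axes [-1.9  0.5 -2.6] 10.0167 turn [ 0.3  0.2 -0. ] w 11.9
```

Request:
move_arm:
  deltas:
    - {"tx": 0, "ty": 0, "tz": 0.0015, "ax": 0, "ay": 0, "az": 0, "hand": -1}
    - {"tx": 0, "ty": 0, "tz": 0.0015, "ax": 0, "ay": 0, "az": 0, "hand": -1}
    - {"tx": 0, "ty": 0, "tz": 0, "ax": 0, "ay": 0, "az": 0, "hand": -1}

```text
clock: 10.27
tcp_pos: [0.5194, -0.292, 0.1512]
tool_rot: [0.725, 0.637, 0.172, 0.197]
ft_force: [0.2, -0.4, -3.7]
grip_width: 0.126
grip_force: 25.0
```

Request:
move_arm:
  deltas:
    - {"tx": 0, "ty": 0, "tz": 0.001, "ax": 0, "ay": 0, "az": 0, "hand": -1}
    - {"tx": 0, "ty": 0, "tz": 0.001, "ax": 0, "ay": 0, "az": 0, "hand": -1}
    - {"tx": 0, "ty": 0, "tz": 0, "ax": 0, "ay": 0, "az": 0, "hand": -1}

```text
clock: 10.52
tcp_pos: [0.5204, -0.2922, 0.1496]
tool_rot: [0.725, 0.637, 0.172, 0.197]
ft_force: [0.5, 0.0, -4.2]
grip_width: 0.128
grip_force: 25.0
```

```bash
python3 -c "
from plan import *
off()"
```

```text
off x,y,z mm [17.9 -1.1 -5.3] F tile axes [-1.7  0.1 -3.9] 10.5167 turn [ 0.3  0.2 -0. ] w 12.0
```

Request:
move_arm:
  deltas:
    - {"tx": 0, "ty": 0, "tz": 0.001, "ax": 0, "ay": 0, "az": 0, "hand": -1}
    - {"tx": 0, "ty": 0, "tz": 0.001, "ax": 0, "ay": 0, "az": 0, "hand": -1}
    - {"tx": 0, "ty": 0, "tz": 0, "ax": 0, "ay": 0, "az": 0, "hand": -1}

```text
clock: 10.77
tcp_pos: [0.5214, -0.2929, 0.1487]
tool_rot: [0.725, 0.637, 0.171, 0.198]
ft_force: [-4.4, -1.5, 0.4]
grip_width: 0.125
grip_force: 25.0
```

Request:
move_arm:
  deltas:
    - {"tx": 0, "ty": 0, "tz": 0.001, "ax": 0, "ay": 0, "az": 0, "hand": -1}
    - {"tx": 0, "ty": 0, "tz": 0.001, "ax": 0, "ay": 0, "az": 0, "hand": -1}
    - {"tx": 0, "ty": 0, "tz": 0, "ax": 0, "ay": 0, "az": 0, "hand": -1}

```text
clock: 11.02
tcp_pos: [0.5223, -0.2933, 0.149]
tool_rot: [0.724, 0.638, 0.171, 0.198]
ft_force: [-19.5, 6.1, 17.8]
grip_width: 0.129
grip_force: 25.1
```

```bash
python3 -c "
from plan import *
off()"
```

```text
off x,y,z mm [19.3 -1.9 -6.9] F tile axes [-8.6  3.6 25.5] 11.0167 turn [0.3 0.2 0.2] w 12.1
```

Contact with the ledge: 25 N along the tile plane at off_z −6.9 mm, as the measured shift foretold. I'll ease off 1.5 mm and slide back to the rest.

Request:
move_arm:
  deltas:
    - {"tx": 0, "ty": 0, "tz": -0.003, "ax": 0, "ay": 0, "az": 0, "hand": -1}
    - {"tx": 0, "ty": -0.0015, "tz": 0, "ax": 0, "ay": 0, "az": 0, "hand": -1}
    - {"tx": 0, "ty": -0.0015, "tz": 0, "ax": 0, "ay": 0, "az": 0, "hand": -1}
    - {"tx": 0, "ty": -0.001, "tz": 0, "ax": 0, "ay": 0, "az": 0, "hand": -1}
    - {"tx": 0, "ty": 0, "tz": 0, "ax": 0, "ay": 0, "az": 0, "hand": -1}

```text
clock: 11.43
tcp_pos: [0.5171, -0.2915, 0.1461]
tool_rot: [0.725, 0.637, 0.172, 0.197]
ft_force: [0.8, -0.3, -3.4]
grip_width: 0.127
grip_force: 25.0
```

```bash
python3 -c "
from plan import *
off()"
```

```text
off x,y,z mm [13.2 -0.8 -6.7] F tile axes [-1.  -0.2 -3.4] 11.4333 turn [ 0.3  0.1 -0. ] w 12.0
```

Request:
move_arm:
  deltas:
    - {"tx": 0, "ty": -0.001, "tz": 0, "ax": 0, "ay": 0, "az": 0, "hand": -1}
    - {"tx": 0, "ty": -0.001, "tz": 0, "ax": 0, "ay": 0, "az": 0, "hand": -1}
    - {"tx": 0, "ty": 0, "tz": 0, "ax": 0, "ay": 0, "az": 0, "hand": -1}

```text
clock: 11.68
tcp_pos: [0.5158, -0.2916, 0.1458]
tool_rot: [0.725, 0.637, 0.172, 0.197]
ft_force: [-0.3, 0.3, -2.8]
grip_width: 0.129
grip_force: 25.0
```

Request:
move_arm:
  deltas:
    - {"tx": 0, "ty": -0.001, "tz": 0, "ax": 0, "ay": 0, "az": 0, "hand": -1}
    - {"tx": 0, "ty": 0, "tz": 0, "ax": 0, "ay": 0, "az": 0, "hand": -1}

```text
clock: 11.85
tcp_pos: [0.5153, -0.2917, 0.1458]
tool_rot: [0.725, 0.637, 0.172, 0.198]
ft_force: [2.8, -0.9, -3.6]
grip_width: 0.129
grip_force: 25.0
```

```bash
python3 -c "
from plan import *
off()"
```

```text
off x,y,z mm [11.6 -1.2 -6.1] F tile axes [ 0.7 -0.6 -4.5] 11.85 turn [ 0.4  0.2 -0. ] w 12.2
```

Request:
move_arm:
  deltas:
    - {"tx": 0, "ty": -0.001, "tz": 0, "ax": 0, "ay": 0, "az": 0, "hand": -1}
    - {"tx": 0, "ty": 0, "tz": 0.001, "ax": 0, "ay": 0, "az": 0, "hand": -1}
    - {"tx": 0, "ty": 0, "tz": 0, "ax": 0, "ay": 0, "az": 0, "hand": -1}

```text
clock: 12.1
tcp_pos: [0.5154, -0.292, 0.1453]
tool_rot: [0.725, 0.637, 0.172, 0.199]
ft_force: [2.8, 1.5, 1.6]
grip_width: 0.12
grip_force: 25.0
```

```bash
python3 -c "
from plan import *
off()"
```

```text
off x,y,z mm [11.4 -1.5 -6.5] F tile axes [3.  1.8 0.1] 12.1 turn [0.5 0.2 0. ] w 11.3
```

The tile is against the rest (stops at 11.4 mm) and its weight is on the ledge. A slight press next, then lower the grip force and open part way.

Request:
move_arm:
  deltas:
    - {"tx": 0, "ty": 0, "tz": 0.001, "ax": 0, "ay": 0, "az": 0, "hand": -1}
    - {"tx": 0, "ty": 0, "tz": 0, "ax": 0, "ay": 0, "az": 0, "hand": -1}
    - {"tx": 0, "ty": 0, "tz": 0, "ax": 0, "ay": 0, "az": 0, "hand": -1}
  newtons: 4

```text
clock: 12.35
tcp_pos: [0.5157, -0.2924, 0.1446]
tool_rot: [0.725, 0.637, 0.172, 0.199]
ft_force: [-0.4, 2.1, 4.8]
grip_width: 0.13
grip_force: 4.0
```

```bash
python3 -c "
from plan import *
off()"
```

```text
off x,y,z mm [11.4 -1.9 -7.4] F tile axes [1.8 2.  4.5] 12.35 turn [0.5 0.3 0. ] w 12.2
```

Request:
move_arm:
  deltas:
    - {"tx": 0, "ty": 0, "tz": 0, "ax": 0, "ay": 0, "az": 0, "hand": -0.65}
    - {"tx": 0, "ty": 0, "tz": 0, "ax": 0, "ay": 0, "az": 0, "hand": -0.55}
    - {"tx": 0, "ty": 0, "tz": 0, "ax": 0, "ay": 0, "az": 0, "hand": -0.45}
    - {"tx": 0, "ty": 0, "tz": 0, "ax": 0, "ay": 0, "az": 0, "hand": -0.4}
    - {"tx": 0, "ty": 0, "tz": 0, "ax": 0, "ay": 0, "az": 0, "hand": -0.4}
    - {"tx": 0, "ty": 0, "tz": 0, "ax": 0, "ay": 0, "az": 0, "hand": -0.4}

```text
clock: 12.85
tcp_pos: [0.5149, -0.2915, 0.1428]
tool_rot: [0.725, 0.637, 0.172, 0.197]
ft_force: [0.0, -0.8, -0.8]
grip_width: 0.298
grip_force: 0.0
```

```bash
python3 - <<'E'
from plan import *
off()
from cams import proj
p=eyes.camera('side');a=cv2.resize(p['frame'][220:400,240:420],(400,400))
p=eyes.camera('top');b=cv2.resize(p['frame'][160:300,370:510],(400,400))
cv2.imwrite('pics/s6.png',np.hstack([a,b]))
E
```

```text
off x,y,z mm [ 9.7 -1.  -8.4] F tile axes [-0.3 -0.8 -0.8] 12.85 turn [ 0.3  0.2 -0. ] w 28.0
```

View pics/s6.png

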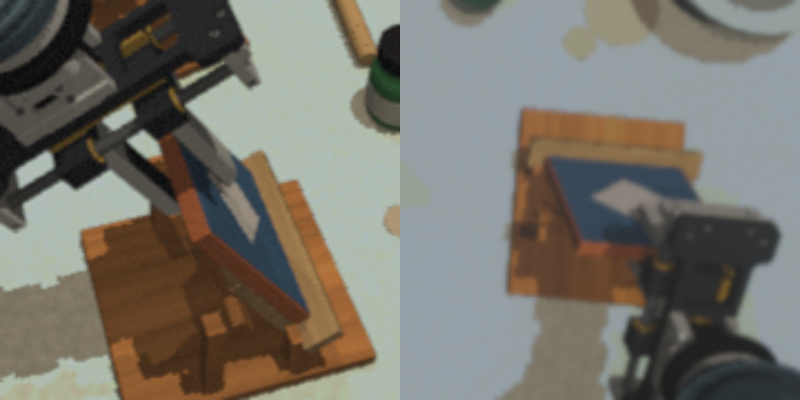

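The tile rests on the ledge, flush against the rest, glaze outwards and centred (tile bottom spans 546–692, ledge 530–702 in the top crop). The fingers are clear, so I'll withdraw straight back along them.

Request:
move_arm:
  deltas:
    - {"tx": 0, "ty": 0.002, "tz": -0.008, "ax": 0, "ay": 0, "az": 0, "hand": -0.4}
    - {"tx": 0, "ty": 0, "tz": -0.01, "ax": 0, "ay": 0, "az": 0, "hand": -0.4}
    - {"tx": 0, "ty": 0, "tz": -0.015, "ax": 0, "ay": 0, "az": 0, "hand": -0.4}
    - {"tx": 0, "ty": 0, "tz": -0.02, "ax": 0, "ay": 0, "az": 0, "hand": -0.4}
    - {"tx": 0, "ty": 0, "tz": -0.02, "ax": 0, "ay": 0, "az": 0, "hand": -0.4}
    - {"tx": 0, "ty": 0, "tz": -0.02, "ax": 0, "ay": 0, "az": 0, "hand": -0.4}
    - {"tx": 0, "ty": 0, "tz": -0.02, "ax": 0, "ay": 0, "az": 0, "hand": -0.4}
    - {"tx": 0, "ty": 0, "tz": -0.02, "ax": 0, "ay": 0, "az": 0, "hand": -0.4}
    - {"tx": 0, "ty": 0, "tz": 0, "ax": 0, "ay": 0, "az": 0, "hand": -0.4}
    - {"tx": 0, "ty": 0, "tz": 0, "ax": 0, "ay": 0, "az": 0, "hand": -0.4}

```text
clock: 13.78
tcp_pos: [0.4503, -0.2834, 0.2603]
tool_rot: [0.725, 0.637, 0.171, 0.199]
ft_force: [0.3, 0.0, -0.7]
grip_width: 0.302
grip_force: 0.0
```

```bash
python3 - <<'E'
from plan import *
from cams import proj
off()
b=seat+M[:,0]*.0114+M[:,2]*-.0074
for n in('side','top'):
    p=eyes.camera(n);d=trace(p,'blue_tile')
    c=proj(n,np.array([b+M[:,0]*x+M[:,1]*y+M[:,2]*z for x in(-.006,.006) for y in(-.06,.06) for z in(0,.14)]))
    print(n,[(x['score'],x['bbox']) for x in d[:1]],'predicted',c.min(0).round(),c.max(0).round())
E
```

```text
off x,y,z mm [ 12.   -1.2 125.8] F tile axes [-0.1  0.1 -0.7] 13.7833 turn [0.4 0.3 0. ] w 28.4
side [(0.92, [302.9, 255.4, 376.9, 364.0])] predicted [302. 255.] [379. 368.]
top [(0.72, [421.0, 213.6, 487.1, 255.9])] predicted [420. 214.] [488. 254.]
```

The tile stands exactly where predicted: flush, centred and at rest. Handing in.

```bash
python3 -c "
from rig import env
print(env.hand_in())"
```

```text
the job is handed in; nothing more can be done
None
```

The blue tile is on the empty stand with its bottom edge on the ledge, centred, back flat on the rest and glaze outwards; the job is handed in, but hand-in returned no verdict, and the ledge and rest sat about 14 mm further out than the stated dimensions, so I seated it by touch.

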